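Load the orbital shaker with conical flasks of four sizes

TASK

Load the shaker: stand each of the four stoppered conical flasks upright in the round steel holder of its own size, the smallest flask in the smallest holder and so on up to the largest in the largest, sitting flat on the holder's floor. Knock no flask over, and leave the two straight-sided sample bottles standing where they are.

Things in the scene. Friction and masses are not known exactly. Their poses are not given: they have to be found in the camera images.
- flask_xs: smallest of four conical flasks, frosted white plastic, standing upright on the bench: base 42 mm across, tapering to a straight neck 20 mm across from 40 to 66 mm height, a lip 2 mm proud around the mouth (top 70 mm), and a dark rubber stopper that stands 10 mm above the lip. Grip the neck from above. Origin: centre of its underside; z up
- flask_s: second smallest of four conical flasks, frosted white plastic, standing upright on the bench: base 52 mm across, tapering to a straight neck 22 mm across from 55 to 84 mm height, a lip 2 mm proud around the mouth (top 88 mm), and a dark rubber stopper that stands 10 mm above the lip. Grip the neck from above. Origin: centre of its underside; z up
- flask_m: second largest of four conical flasks, frosted white plastic, standing upright on the bench: base 64 mm across, tapering to a straight neck 26 mm across from 72 to 104 mm height, a lip 2 mm proud around the mouth (top 108 mm), and a dark rubber stopper that stands 10 mm above the lip. Grip the neck from above. Origin: centre of its underside; z up
- flask_l: largest of four conical flasks, frosted white plastic, standing upright on the bench: base 84 mm across, tapering to a straight neck 34 mm across from 98 to 136 mm height, a lip 2 mm proud around the mouth (top 140 mm), and a dark rubber stopper that stands 10 mm above the lip. Grip the neck from above. Origin: centre of its underside; z up
- holder_xs: smallest of four round flask holders: open steel cup, 58 mm inside, 64 mm outside, rim 22 mm high, floor 3 mm thick. Fixed on the top plate (240 mm square, 70 mm above the bench) of the low white orbital shaker. It is for the smallest flask, which fits with 8 mm to spare all round. Origin: centre of its underside, on the shaker plate; z up
- holder_s: second smallest of four round flask holders: open steel cup, 68 mm inside, 74 mm outside, rim 22 mm high, floor 3 mm thick. Fixed on the top plate (240 mm square, 70 mm above the bench) of the low white orbital shaker. It is for the second smallest flask, which fits with 8 mm to spare all round. Origin: centre of its underside, on the shaker plate; z up
- holder_m: second largest of four round flask holders: open steel cup, 80 mm inside, 86 mm outside, rim 22 mm high, floor 3 mm thick. Fixed on the top plate (240 mm square, 70 mm above the bench) of the low white orbital shaker. It is for the second largest flask, which fits with 8 mm to spare all round. Origin: centre of its underside, on the shaker plate; z up
- holder_l: largest of four round flask holders: open steel cup, 100 mm inside, 106 mm outside, rim 22 mm high, floor 3 mm thick. Fixed on the top plate (240 mm square, 70 mm above the bench) of the low white orbital shaker. It is for the largest flask, which fits with 8 mm to spare all round. Origin: centre of its underside, on the shaker plate; z up
- bottle_a: one of two alike straight-sided sample bottles standing among the flasks, same white plastic, 56 mm across, 120 mm tall with a white screw cap 36 mm across; not to be moved. Origin: centre of its underside; z up
- bottle_b: the other of two alike straight-sided sample bottles standing among the flasks, same white plastic, 56 mm across, 120 mm tall with a white screw cap 36 mm across; not to be moved. Origin: centre of its underside; z up
Mind the look-alikes: they are no part of the job. What is shaped like the flask_xs but pink is not meant.

How it is judged (in metres and radians):
At the end, for the whole second after the job is handed in: Each flask stands in the holder of its own size: its centre within 12 mm of the holder's centre, its base on the holder's floor (no more than 8 mm above the holder's underside), upright within 0.1 rad, and at rest (horizontal distance between flask_xs and holder_xs below 0.012 m and z of flask_xs in the frame of holder_xs between -0.002 and 0.008 m and angle between each of flask_xs, flask_s, flask_m, flask_l's own z axis and vertical below 0.1 rad and linear speed of each of flask_xs, flask_s, flask_m, flask_l below 0.02 m/s and horizontal distance between flask_s and holder_s below 0.012 m and z of flask_s in the frame of holder_s between -0.002 and 0.008 m and horizontal distance between flask_m and holder_m below 0.012 m and z of flask_m in the frame of holder_m between -0.002 and 0.008 m and horizontal distance between flask_l and holder_l below 0.012 m and z of flask_l in the frame of holder_l between -0.002 and 0.008 m); the robot touches nothing.
It fails at once if bottle_a pushed more than 20 mm from its place or tipped (distance of bottle_a from where it was at the start of the episode above 0.02 m or angle between bottle_a's own z axis and vertical above 0.3 rad).
It fails at once if bottle_b pushed more than 20 mm from its place or tipped (distance of bottle_b from where it was at the start of the episode above 0.02 m or angle between bottle_b's own z axis and vertical above 0.3 rad).
It fails at once if a flask knocked over (angle between any of flask_xs, flask_s, flask_m, flask_l's own z axis and vertical above 0.8 rad).
It also fails if it takes over 128 s, if anything falls off the work surface, if the arm or the gripper's body presses on something with over 40 N, if the wrist force passes 120 N, or if a joint passes its speed limit or range.

ROBOT

A 6-joint arm with a two-finger parallel gripper is mounted at the origin on the work surface. World frame = base frame: x ahead of the robot, y to its left, z up, the work surface at z = 0. Lengths are in m, angles in degrees, forces in N, time in s.
With the tool pointing down it reaches from about 0.4 to 0.825 m from the base axis. Payload 7 kg.
Tool frame: the origin (TCP) lies at the very end of the fingers, on their centre line; the grasp point (between the pads) lies 19 mm behind it; z points along the fingers, y is the line along which they close (so a half turn about z gives the same grasp; the last joint's range is limited). The gripper opens to 88 mm and grips with 3 to 60 N. Pads are 19 mm wide; open, the fingers measure 130 mm over their backs; the gripper's body (78 mm by 193 mm) begins 47 mm behind the grasp point.
Start: joints at [-53.68, 20.546, 0.682, 0, -70.136, -16.507], TCP at [0.229, -0.635, 0.227] pointing down, gripper open.
Joint ranges: [-176.03, 176.03], [-82.01, 121.73], [-58.28, 71.71], [-173.87, 95.51], [-174.79, -0.11], [-173.66, 173.66]. Speed limits (degrees/s): [136.94, 136.94, 172.46, 180, 180, 180].

INTERFACE

Orientations are given as [roll, pitch, yaw] about the fixed x, y, z axes, in that order (R = Rz(yaw) Ry(pitch) Rx(roll)).
In Python, from plant import get_obs, snapshot, camera_params, close_job, boxes_of, cut_out, landmark_of gives the robot as it stands.
- The arm moves only by the shell command python3 -m inch 'ROWS' [OPENING]. ROWS is text: rows parted by semicolons, each of 6 numbers parted by spaces: the shift along the tool's x, y, z in units of 30 cm (1.0 is 30 cm), then the turn, a rotation vector about the tool's x, y, z in units of pi rad (1.0 is pi rad). A call has 1 to 10 rows; each row is the pose to reach, as a shift and turn from the pose commanded when the call began, along the tool's axes at that moment, turning the shorter way round; what a row does not reach only later rows make up. A row lasts 1/12 s, in which the tool goes at most 41.7 mm and 7.16 degrees, less where a joint would pass 70% of its speed; a pose out of reach is approached as far as the arm can. A call with a number of a shift or a turn outside -1 to 1 is refused whole. A call with a gripper value outside its range is refused whole. OPENING is the closure, from -1 (fully open) to 1 (shut), set as the call begins (- or left out, the last holds). The fingers move at their own pace and stop on an object; the grip force is fixed at half the most. Time passes only in rows, so rows that repeat a pose let the fingers close. It gives the time, the measured TCP pose, the force, the opening and the grip force at its end, in the units of the state.
- get_obs(): the state, without advancing time (a new reading comes with each control period).
- snapshot(name): name is "scene" or "top"; returns the picture (400x640x3 uint8, red, green, blue); there is no depth.
- camera_params(name): a dict with "mtx" (3x3 intrinsics, pixels), "k1" (the pictures are not rectified: a ray, as slopes to the right and down, at radius r is drawn at 1 + k1 r^2 times it, then the intrinsics apply), "rvec" (rotation vector, rad) and "tvec" (3), from world to camera coordinates, as OpenCV has them. Camera axes: x right, y down, z forward; pixel columns grow to the right and rows downward; lengths in m; the calibration is good to about 2 mm. A picture is of the moment at which its call begins. camera_params takes no time and is no camera call.
- close_job(): hands the job in; it is judged then, once.
Trained networks look in the newest picture that a camera, given by its name, has taken for a name from the list of things; names that differ only in an ending like _2 or _b are one class to them, and where a whole thing is asked for, a point or a joint stands for the part that bears it (a point fixed in the world has none). Each returns a list of dicts, best first, with "p" (0 to 1); they miss things now and then, are a little off and sometimes report something else, mostly with a low value. They report only what shows in the picture. A call takes as long as a camera call. They do not tell look-alikes from the thing itself.
- boxes_of(camera, thing): "rect" ([left, top, width, height] in pixels, round what is visible of it).
- cut_out(camera, thing): "pixels" (400x640 bool, what is visible of it) and "rect" ([left, top, width, height] in pixels, round what is visible of it).
- landmark_of(camera, thing): "uv" ([column, row] in pixels: a listed point, or the origin of a listed thing).
The state is a dict: "clock": time; "joint_pos": joint angles; "qvel": joint speeds; "tau": joint torques, N m; "tool_pos": TCP position; "orientation": TCP orientation; "force": force on the tool from outside, world axes, zero at the start; "moment": the same for the moment, N m; "opening": finger opening in m; "gripper_force": force on a finger pad.
Only numpy, scipy, OpenCV 4.12 (cv2) and the standard library are available. Lean on these libraries where they do the work, as an engineer would, in place of code of your own. Each camera call takes 0.05 s, during which the arm holds its last target. There are 200 camera calls.

## Working session

There is one attempt and no reset: what is moved stays moved. The work goes in short steps, Python scripts to look and compute and a shell command to move; the robot and the scene stay as the last step left them, time stands still between calls to the robot, and variables do not carry over. Pictures are saved under pics/ and viewed, at most 14 in all, crops included, and the job is handed in when it is done.

```bash
ls; mkdir -p pics; python3 - <<'E'
from plant import *
import cv2
print(get_obs())
for c in("scene","top"):
    cv2.imwrite(f"pics/{c}0.png",snapshot(c)[:,:,::-1]); print(c,camera_params(c))
    for t in("flask_xs","flask_s","flask_m","flask_l","holder_xs","holder_s","holder_m","holder_l","bottle_a"):
        print(t,[(d["uv"],round(d["p"],2)) for d in landmark_of(c,t)][:4],[([round(float(x)) for x in d["rect"]],round(d["p"],2)) for d in boxes_of(c,t)][:4])
E
```

```text
pics
{'clock': 0.0, 'joint_pos': array([-5.36814229e+01,  2.05908014e+01,  6.32074937e-01, -2.04136514e-02,
       -7.01358440e+01, -1.65068116e+01]), 'qvel': array([ 0.01133566,  0.05219689, -0.06125579,  0.09783281,  0.04138376,
        0.09478366]), 'tau': array([-1.57304956e-03, -5.82706189e+01,  2.93056744e+01,  6.99699908e+00,
        6.69073634e-03, -1.86061334e-04]), 'tool_pos': array([ 0.22857736, -0.63458145,  0.22561602]), 'orientation': array([ 1.79903874e+02, -8.47378768e-03, -1.60195180e+02]), 'force': array([-0.42015855,  0.02521394, -0.41281136]), 'moment': array([-0.00973569, -0.00262781, -0.01882714]), 'gripper_force': 0.0, 'opening': 0.08749723830279357}
scene {'mtx': array([[389.51381343,   0.        , 322.41463594],
       [  0.        , 389.51381343, 202.27400986],
       [  0.        ,   0.        ,   1.        ]]), 'k1': -0.01001835697207537, 'rvec': array([ 2.16044275,  0.58746669, -0.27626666]), 'tvec': array([-0.45471291, -0.12057869,  1.0571547 ])}
flask_xs [([344.0, 321.8], 0.97), ([302.8, 303.9], 0.96), ([262.7, 287.9], 0.74)] [([252, 252, 27, 44], 0.93)
[... 2356 characters left out ...]
8], 0.94), ([229.2, 222.6], 0.83), ([174.4, 228.9], 0.58)] [([147, 203, 51, 54], 0.91), ([204, 152, 45, 39], 0.82), ([340, 164, 26, 34], 0.72), ([208, 205, 38, 36], 0.7)]
holder_m [([226.6, 169.8], 0.94), ([229.2, 222.6], 0.83), ([174.4, 228.9], 0.58)] [([147, 203, 51, 54], 0.91), ([204, 152, 45, 39], 0.82), ([340, 164, 26, 34], 0.72), ([208, 205, 38, 36], 0.7)]
holder_l [([226.6, 169.8], 0.94), ([229.2, 222.6], 0.83), ([174.4, 228.9], 0.58)] [([147, 203, 51, 54], 0.91), ([204, 152, 45, 39], 0.82), ([340, 164, 26, 34], 0.72), ([208, 205, 38, 36], 0.7)]
bottle_a [([409.1, 255.1], 0.69), ([466.2, 248.5], 0.67)] [([453, 237, 44, 28], 0.7), ([398, 243, 35, 25], 0.59), ([145, 204, 53, 55], 0.15)]
```

View pics/top0.png

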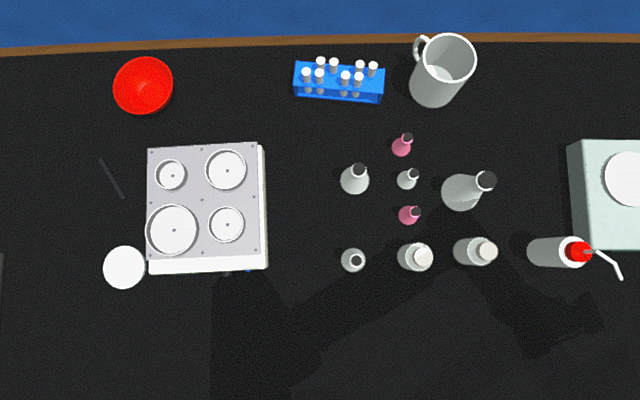

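View pics/scene0.png

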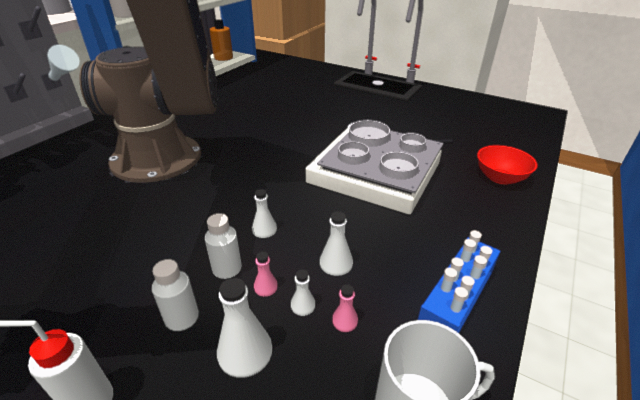

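```bash
cat >h.py <<'E'
import numpy as np,cv2
from plant import *
def ray(c,uv):
    p=camera_params(c);n=np.array([[uv]],float)
    x=cv2.undistortPoints(n,p["mtx"],np.array([p["k1"],0,0,0,0]))[0,0]
    R=cv2.Rodrigues(np.array(p["rvec"]))[0];return -R.T@p["tvec"],R.T@[x[0],x[1],1]
def at(c,uv,z):
    o,d=ray(c,uv);return (o+d*(z-o[2])/d[2]).round(4)
def proj(c,P):
    p=camera_params(c);return cv2.projectPoints(np.atleast_2d(P).astype(float),np.array(p["rvec"]),np.array(p["tvec"]),p["mtx"],np.array([p["k1"],0,0,0,0]))[0][:,0]
E
python3 - <<'E'
from h import *
for c,L in dict(top=dict(f=[(413.3,213.2),(407,179.3),(399,147.1),(462,191.2),(349.5,261.9),(355.5,179.1),(409.1,255.1),(466.2,248.5)],h=[(171.5,172.5),(226.6,169.8),(229.2,222.6),(174.4,228.9)]),scene=dict(f=[(344,321.8),(302.8,303.9),(262.7,287.9),(265.9,229.2),(241.5,350.6),(338.1,265.7),(228.2,267.9),(181.2,318.8)],h=[(413.7,145.1),(396.9,170.8),(368.9,136.8)])).items():
    print(c,ray(c,(320,200))[0])
    for k,z in(("f",0),("h",.07)):
        for uv in L[k]:print(k,uv,at(c,uv,z)[:2])
E
```

```text
top [ 0.44355913 -0.02816579  0.82202311]
f (413.3, 213.2) [ 0.5311 -0.2244]
f (407, 179.3) [ 0.6089 -0.2139]
f (399, 147.1) [ 0.6849 -0.1991]
f (462, 191.2) [ 0.5797 -0.3373]
f (349.5, 261.9) [ 0.4249 -0.0788]
f (355.5, 179.1) [ 0.6111 -0.0968]
f (409.1, 255.1) [ 0.4382 -0.2108]
f (466.2, 248.5) [ 0.4508 -0.3382]
h (171.5, 172.5) [0.6175 0.2997]
h (226.6, 169.8) [0.6212 0.1807]
h (229.2, 222.6) [0.5091 0.1723]
h (174.4, 228.9) [0.4972 0.2877]
scene [ 0.84651949 -0.56361312  0.55192762]
f (344, 321.8) [ 0.685  -0.2025]
f (302.8, 303.9) [ 0.6063 -0.2065]
f (262.7, 287.9) [ 0.5249 -0.2134]
f (265.9, 229.2) [ 0.4337 -0.0815]
f (241.5, 350.6) [ 0.5721 -0.3304]
f (338.1, 265.7) [ 0.6163 -0.0958]
f (228.2, 267.9) [ 0.4389 -0.2078]
f (181.2, 318.8) [ 0.448  -0.3359]
h (413.7, 145.1) [0.6138 0.3071]
h (396.9, 170.8) [0.6216 0.1722]
h (368.9, 136.8) [0.498  0.2884]
```

The top view shows four cups on the shaker: xs (171,173), m (226,170), s (228,223) and l (173,229). The flasks are s (352,260), m (355,179), l (462,191), and the white xs at (407,179), which stands between two pink decoys. The scene view agrees. Next I'll refine the positions with a silhouette fit.

```bash
cat >fit.py <<'E'
from h import *
from scipy.optimize import minimize
F=dict(flask_xs=(21,40,10,66,70),flask_s=(26,55,11,84,88),flask_m=(32,72,13,104,108),flask_l=(42,98,17,136,140))
def prof(n):
    b,z1,r,z2,t=F[n];return np.array([(0,b),(z1,r),(z2,r),(z2,r+2),(t,r+2),(t,r-1),(t+10,r-1)])/1000
def cup(r):return np.array([(0,r),(.022,r)])
def sil(c,pr,xyz,ox=None):
    a=np.linspace(0,2*np.pi,40);m=np.zeros((1600,2560),np.uint8)
    for (z1,r1),(z2,r2) in zip(pr[:-1],pr[1:]):
        P=np.r_[np.c_[r1*np.cos(a),r1*np.sin(a),a*0+z1],np.c_[r2*np.cos(a),r2*np.sin(a),a*0+z2]]+xyz
        cv2.fillConvexPoly(m,cv2.convexHull(np.round(proj(c,P)*4+1.5).astype(np.int32)),1)
    return cv2.resize(m.astype(np.float32),(640,400),interpolation=cv2.INTER_AREA)
def masks(c,t):return [d for d in cut_out(c,t) if d["p"]>.15]
def fit(c,pr,ms,xy,z,lim=.5):
    s0=sil(c,pr,[*xy,z]);iou=lambda s,m:np.minimum(s,m).sum()/np.maximum(s,m).sum()
    if not ms:return None
    m=max((d["pixels"].astype(np.float32) for d in ms),key=lambda m:iou(s0,m))
    f=lambda p:-iou(sil(c,pr,[p[0],p[1],z]),m)
    r=minimize(f,xy,method="Nelder-Mead",options=dict(initial_simplex=np.array(xy)+[[0,0],[.008,0],[0,.008]],xatol=2e-4,fatol=1e-4,maxiter=60))
    return r.x.round(4),round(-r.fun,2)
E
python3 - <<'E'
from fit import *
G=dict(flask_xs=(.607,-.21),flask_s=(.429,-.08),flask_m=(.613,-.096),flask_l=(.576,-.334))
H=dict(holder_xs=(.616,.302,.032),holder_s=(.509,.172,.037),holder_m=(.6215,.178,.043),holder_l=(.497,.288,.053))
for c in("top","scene"):
    snapshot(c)
    M={t:masks(c,t) for t in("flask_xs","flask_s","holder_xs","holder_s")}
    for n,g in G.items():print(c,n,fit(c,prof(n),M["flask_xs" if n=="flask_xs" else "flask_s"],g,0))
    for n,g in H.items():print(c,n,fit(c,cup(g[2]),M["holder_xs" if n=="holder_xs" else "holder_s"],g[:2],.07))
E
```

```text
top flask_xs (array([ 0.6083, -0.2104]), np.float64(0.87))
top flask_s (array([ 0.4299, -0.085 ]), np.float64(0.94))
top flask_m (array([ 0.6098, -0.0926]), np.float64(0.96))
top flask_l (array([ 0.5772, -0.3317]), np.float64(0.97))
top holder_xs (array([0.6111, 0.2973]), np.float64(0.91))
top holder_s (array([0.5053, 0.175 ]), np.float64(0.97))
top holder_m (array([0.6198, 0.179 ]), np.float64(0.97))
top holder_l (array([0.4946, 0.2881]), np.float64(0.96))
scene flask_xs (array([ 0.6079, -0.2091]), np.float64(0.92))
scene flask_s (array([ 0.4303, -0.0836]), np.float64(0.94))
scene flask_m (array([ 0.6097, -0.0911]), np.float64(0.95))
scene flask_l (array([ 0.5758, -0.3278]), np.float64(0.97))
scene holder_xs (array([0.6111, 0.2982]), np.float64(0.9))
scene holder_s (array([0.5067, 0.177 ]), np.float64(0.96))
scene holder_m (array([0.6202, 0.1814]), np.float64(0.96))
scene holder_l (array([0.4961, 0.2903]), np.float64(0.94))
```

```bash
cat >to.py <<'E'
import sys,numpy as np
from plant import get_obs
o=get_obs();x,y,z,yaw=map(float,sys.argv[1:5]);p=np.array(o["tool_pos"]);w=np.radians(o["orientation"][2])
d=(np.array([x,y,z])-p);c,s=np.cos(w),np.sin(w)
t=np.array([c*d[0]+s*d[1],s*d[0]-c*d[1],-d[2]])/.3
print("shift",t.round(3),"turnz",round(-((yaw-np.degrees(w)+180)%360-180)/180,4),"rows",round(np.linalg.norm(d)/.0417,1))
E
python3 to.py .42 -.42 .32 -90
python3 -m inch '0 0 -.3 0 0 -.1; 0 0 -.3 0 0 -.2;-.42 .45 -.3 0 0 -.39;-.42 .45 -.3 0 0 -.39;-.42 .45 -.3 0 0 -.39;-.42 .45 -.3 0 0 -.39;-.42 .45 -.3 0 0 -.39;-.42 .45 -.3 0 0 -.39;-.84 .45 -.3 0 0 -.39;-.84 .45 -.3 0 0 -.39' 0
python3 to.py .608 -.21 .25 -90
```

```text
shift [-0.843  0.458 -0.312] turnz -0.3899 rows 7.3
clock: 3.23
tool_pos: [0.3799, -0.4367, 0.3179]
orientation: [-179.9, -0.1, -89.7]
force: [0.5, -2.1, 0.3]
opening: 0.0438
gripper_force: 0.0
shift [-0.752 -0.764  0.226] turnz 0.0014 rows 7.9
```

```bash

python3 -m inch '-.74 -.74 .2 0 0 0;-.74 -.74 .2 0 0 0;-.74 -.74 .2 0 0 0;-.74 -.74 .2 0 0 0;-.74 -.74 .2 0 0 0;-.74 -.74 .2 0 0 0;-.74 -.74 .2 0 0 0;-.74 -.74 .2 0 0 0;-.74 -.74 .2 0 0 0;-.74 -.74 .2 0 0 0'
python3 -m inch '0 0 0 0 0 0;0 0 0 0 0 0'
python3 to.py .608 -.21 .036 -90
```

```text
clock: 4.07
tool_pos: [0.6026, -0.2136, 0.2555]
orientation: [179.9, 0.0, -89.8]
force: [-0.3, 0.3, -0.1]
opening: 0.0438
gripper_force: 0.0
clock: 4.23
tool_pos: [0.6014, -0.2157, 0.257]
orientation: [-180.0, -0.0, -90.0]
force: [0.0, 0.3, 0.3]
opening: 0.0438
gripper_force: 0.0
shift [-0.019 -0.022  0.737] turnz -0.0002 rows 5.3
```

```bash

python3 -m inch '-.019 -.022 .3 0 0 0;-.019 -.022 .3 0 0 0;-.019 -.022 .3 0 0 0;-.019 -.022 .6 0 0 0;-.019 -.022 .6 0 0 0;-.019 -.022 .6 0 0 0;-.019 -.022 .7 0 0 0;-.019 -.022 .743 0 0 0;-.019 -.022 .743 0 0 0;-.019 -.022 .743 0 0 0'
python3 to.py .608 -.21 .034 -90
python3 -m inch '0 0 0 0 0 0;0 0 0 0 0 0;0 0 0 0 0 0;0 0 0 0 0 0;0 0 0 0 0 0;0 0 0 0 0 0' 1
python3 to.py .608 -.21 .3 -90
```

```text
clock: 5.07
tool_pos: [0.6092, -0.2101, 0.0355]
orientation: [-180.0, -0.0, -90.0]
force: [0.2, 0.7, 1.2]
opening: 0.0438
gripper_force: 0.0
shift [-0.     0.004  0.005] turnz 0.0 rows 0.0
clock: 5.57
tool_pos: [0.6091, -0.2094, 0.0349]
orientation: [-179.9, -0.0, -90.0]
force: [-0.7, -0.2, 7.4]
opening: 0.0222
gripper_force: 29.7
shift [ 0.002  0.004 -0.884] turnz 0.0002 rows 6.4
```

```bash

python3 -m inch '0 0 0 0 0 0;0 0 0 0 0 0;0 0 -.02 0 0 0;0 0 -.02 0 0 0;0 0 -.02 0 0 0' 0
python3 -m inch '0 0 0 0 0 0;0 0 0 0 0 0;0 0 0 0 0 0;0 0 0 0 0 0;0 0 0 0 0 0;0 0 0 0 0 0' 1
```

```text
clock: 5.98
tool_pos: [0.6088, -0.2093, 0.0401]
orientation: [-180.0, -0.0, -90.0]
force: [-0.2, 0.3, -0.5]
opening: 0.0433
gripper_force: 0.0
clock: 6.48
tool_pos: [0.6084, -0.2093, 0.0395]
orientation: [180.0, 0.0, -90.0]
force: [-0.1, 0.3, 0.4]
opening: 0.0214
gripper_force: 30.0
```

```bash

python3 -m inch '0 0 -.1 0 0 0;0 0 -.2 0 0 0;0 0 -.8 0 0 0;0 0 -.8 0 0 0;0 0 -.8 0 0 0;0 0 -.8 0 0 0;0 0 -.8 0 0 0;0 0 -.8 0 0 0;0 0 -.8 0 0 0;0 0 -.8 0 0 0'
python3 to.py .611 .298 .28 -90
python3 -m inch '-.85 0 0 0 0 0;-.85 0 0 0 0 0;-.85 0 0 0 0 0;-.85 0 0 0 0 0;-.85 0 0 0 0 0;-.85 0 0 0 0 0;-.85 0 0 0 0 0;-.85 0 0 0 0 0;-.85 0 0 0 0 0;-.85 0 0 0 0 0'
python3 -m inch '-.84 0 0 0 0 0;-.84 0 0 0 0 0;-.84 0 0 0 0 0;-.84 0 0 0 0 0;-.84 0 0 0 0 0;-.84 0 0 0 0 0;-.84 0 0 0 0 0;-.84 0 0 0 0 0;-.84 0 0 0 0 0;-.84 0 0 0 0 0'
python3 - <<'E'
from h import *
cv2.imwrite("pics/top1.png",snapshot("top")[:,:,::-1])
E
python3 to.py .611 .298 .113 -90
```

```text
clock: 7.32
tool_pos: [0.6079, -0.2091, 0.2787]
orientation: [179.9, 0.0, -90.0]
force: [0.3, 0.0, -1.3]
opening: 0.0219
gripper_force: 30.0
shift [-1.69  -0.01  -0.004] turnz 0.0 rows 12.2
clock: 8.15
tool_pos: [0.6081, 0.0448, 0.2787]
orientation: [179.9, -0.0, -90.0]
force: [-0.6, -0.1, -0.3]
opening: 0.0211
gripper_force: 30.0
clock: 8.98
tool_pos: [0.6088, 0.2958, 0.2796]
orientation: [180.0, -0.0, -90.1]
force: [-0.1, -0.2, -0.1]
opening: 0.0213
gripper_force: 30.0
shift [-0.007 -0.007  0.556] turnz -0.0006 rows 4.0
```

View pics/top1.png

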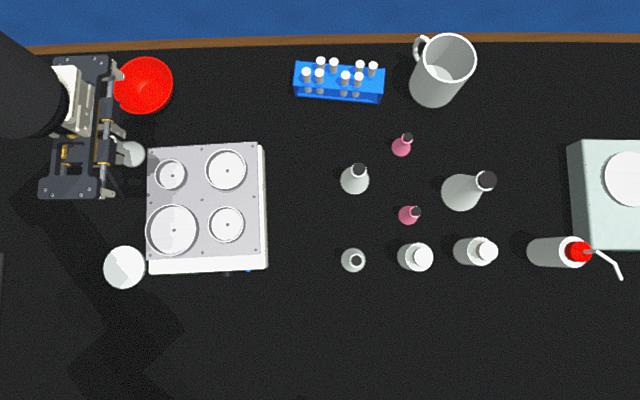

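xs has left its place at (407,179). It's now held at about (130,152), which parallax puts above holder_xs. I'll lower it next.

```bash

python3 -m inch '-.007 -.007 .1 0 0 0;-.007 -.007 .2 0 0 0;-.007 -.007 .3 0 0 0;-.007 -.007 .4 0 0 0;-.007 -.007 .45 0 0 0;-.007 -.007 .5 0 0 0;-.007 -.007 .525 0 0 0;-.007 -.007 .54 0 0 0;-.007 -.007 .55 0 0 0;-.007 -.007 .55 0 0 0'
python3 to.py .611 .298 .113 -90
```

```text
clock: 9.87
tool_pos: [0.6108, 0.2994, 0.115]
orientation: [-180.0, 0.0, -90.0]
force: [-0.8, 0.0, -0.6]
opening: 0.0215
gripper_force: 30.0
shift [ 0.005 -0.001  0.007] turnz -0.0001 rows 0.1
```

```bash

python3 -m inch '.004 0 .004 0 0 0;.004 0 .007 0 0 0;.004 0 .008 0 0 0;.004 0 .008 0 0 0'
python3 -m inch '0 0 0 0 0 0;0 0 0 0 0 0;0 0 0 0 0 0;0 0 0 0 0 0' 0
python3 -m inch '0 0 -.1 0 0 0;0 0 -.2 0 0 0;0 0 -.5 0 0 0;0 0 -.5 0 0 0;0 0 -.5 0 0 0;0 0 -.5 0 0 0;0 0 -.5 0 0 0'
python3 to.py .430 -.084 .25 -90
```

```text
clock: 10.2
tool_pos: [0.6106, 0.2987, 0.1127]
orientation: [-180.0, 0.0, -90.0]
force: [-0.8, -0.6, -1.0]
opening: 0.0213
gripper_force: 30.0
clock: 10.53
tool_pos: [0.6105, 0.2987, 0.1124]
orientation: [-180.0, 0.0, -90.0]
force: [-0.0, 0.6, 0.5]
opening: 0.0411
gripper_force: 0.0
clock: 11.12
tool_pos: [0.6105, 0.2988, 0.2629]
orientation: [-179.9, 0.1, -90.0]
force: [0.4, 0.3, -0.4]
opening: 0.0434
gripper_force: 0.0
shift [1.276 0.602 0.043] turnz 0.0001 rows 10.2
```

```bash

python3 -m inch '.9 .42 0 0 0 0;.9 .42 0 0 0 0;.9 .42 0 0 0 0;.9 .42 0 0 0 0;.9 .42 0 0 0 0;.9 .42 0 0 0 0;.9 .42 0 0 0 0;.9 .42 0 0 0 0;.9 .42 0 0 0 0;.9 .42 0 0 0 0'
python3 -m inch '.376 .182 .043 0 0 0;.376 .182 .043 0 0 0;.376 .182 .043 0 0 0;.376 .182 .043 0 0 0;.376 .182 .043 0 0 0;.376 .182 .043 0 0 0;.376 .182 .043 0 0 0'
python3 to.py .430 -.084 .055 -90
python3 - <<'E'
from fit import *
snapshot("scene")
print(fit("scene",prof("flask_xs"),masks("scene","flask_xs"),(.611,.298),.073))
print(fit("scene",prof("flask_s"),masks("scene","flask_s"),(.43,-.084),0))
E
```

```text
clock: 11.95
tool_pos: [0.4841, 0.0281, 0.2616]
orientation: [179.9, -0.0, -90.1]
force: [0.0, 1.8, 0.4]
opening: 0.0439
gripper_force: 0.0
clock: 12.53
tool_pos: [0.4309, -0.0832, 0.2491]
orientation: [180.0, -0.0, -89.9]
force: [0.3, -0.5, -0.1]
opening: 0.0434
gripper_force: 0.0
shift [0.003 0.003 0.647] turnz 0.0004 rows 4.7
(array([0.6074, 0.3195]), np.float64(0.74))
(array([ 0.4297, -0.0824]), np.float64(0.94))
```

```bash

python3 -m inch '.003 .003 .2 0 0 0;.003 .003 .3 0 0 0;.003 .003 .4 0 0 0;.003 .003 .5 0 0 0;.003 .003 .6 0 0 0;.003 .003 .638 0 0 0;.003 .003 .638 0 0 0;.003 .003 .638 0 0 0'
python3 -m inch '0 0 0 0 0 0;0 0 0 0 0 0;0 0 0 0 0 0;0 0 0 0 0 0;0 0 0 0 0 0' 1
```

```text
clock: 13.35
tool_pos: [0.4292, -0.0848, 0.0577]
orientation: [179.9, -0.0, -89.9]
force: [1.1, -0.4, 0.5]
opening: 0.044
gripper_force: 0.0
clock: 13.77
tool_pos: [0.4297, -0.0851, 0.0589]
orientation: [-179.9, 0.0, -90.0]
force: [-2.2, 1.5, 5.7]
opening: 0.0236
gripper_force: 30.0
```

```bash

python3 -m inch '0 0 -.05 0 0 0;0 0 -.15 0 0 0;0 0 -.7 0 0 0;0 0 -.7 0 0 0;0 0 -.7 0 0 0;0 0 -.7 0 0 0;0 0 -.7 0 0 0;0 0 -.7 0 0 0;0 0 -.7 0 0 0'
python3 -m inch '-.87 -.255 0 0 0 0;-.87 -.255 0 0 0 0;-.87 -.255 0 0 0 0;-.87 -.255 0 0 0 0;-.87 -.255 0 0 0 0;-.87 -.255 0 0 0 0;-.87 -.255 0 0 0 0;-.87 -.255 0 0 0 0;-.87 -.255 0 0 0 0;-.87 -.255 0 0 0 0'
python3 to.py .506 .176 .131 -90
python3 - <<'E'
from h import *
a=snapshot("scene")[:,:,::-1]
cv2.imwrite("pics/s1.png",cv2.resize(a[60:260,230:480],None,fx=3,fy=3,interpolation=cv2.INTER_CUBIC)[:600])
print(proj("scene",[[.611,.298,.073],[.611,.298,.153],[.506,.176,.073]]))
E
```

```text
clock: 14.52
tool_pos: [0.4286, -0.0851, 0.2678]
orientation: [-180.0, 0.0, -90.0]
force: [0.3, 0.2, -0.5]
opening: 0.0232
gripper_force: 30.0
clock: 15.35
tool_pos: [0.5047, 0.1753, 0.2664]
orientation: [179.9, -0.1, -90.0]
force: [-0.8, -1.0, -0.8]
opening: 0.0232
gripper_force: 30.0
shift [-0.002 -0.004  0.451] turnz 0.0001 rows 3.2
[[411.56878844 145.27759385]
 [416.54510245 115.73067535]
 [352.38477521 155.4960831 ]]
```

View pics/s1.png

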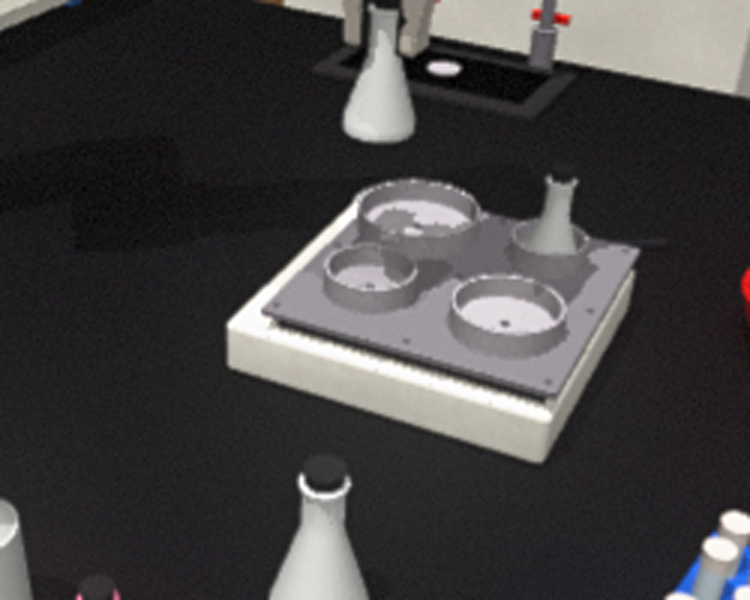

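xs stands upright and centred in its cup at crop (552,240), with its stopper at (565,173) as predicted. s hangs in the gripper at (380,80). I'll lower s.

```bash

python3 -m inch '-.002 -.004 .1 0 0 0;-.002 -.004 .2 0 0 0;-.002 -.004 .3 0 0 0;-.002 -.004 .35 0 0 0;-.002 -.004 .4 0 0 0;-.002 -.004 .42 0 0 0;-.002 -.004 .435 0 0 0;-.002 -.004 .445 0 0 0;-.002 -.004 .45 0 0 0;-.002 -.004 .45 0 0 0'
python3 to.py .506 .176 .131 -90
python3 -m inch '0 0 0 0 0 0;0 0 0 0 0 0'
```

```text
clock: 16.23
tool_pos: [0.507, 0.1765, 0.1335]
orientation: [-180.0, 0.0, -90.0]
force: [-0.7, -0.0, 0.1]
opening: 0.0232
gripper_force: 30.0
shift [0.002 0.003 0.008] turnz 0.0 rows 0.1
clock: 16.4
tool_pos: [0.507, 0.1767, 0.1336]
orientation: [-179.9, 0.0, -90.0]
force: [0.3, 0.5, -1.9]
opening: 0.0235
gripper_force: 30.0
```

```bash

python3 -m inch '0 0 .003 0 0 0;0 0 .006 0 0 0;0 0 .008 0 0 0;0 0 .008 0 0 0'
python3 -m inch '0 0 0 0 0 0;0 0 0 0 0 0;0 0 0 0 0 0;0 0 0 0 0 0' 0
python3 -m inch '0 0 -.1 0 0 0;0 0 -.2 0 0 0;0 0 -.5 0 0 0;0 0 -.5 0 0 0;0 0 -.5 0 0 0;0 0 -.5 0 0 0;0 0 -.5 0 0 0'
python3 to.py .610 -.092 .25 -90
```

```text
clock: 16.73
tool_pos: [0.5074, 0.1767, 0.132]
orientation: [-179.9, 0.0, -89.9]
force: [-3.1, -0.5, 9.0]
opening: 0.0236
gripper_force: 30.0
clock: 17.07
tool_pos: [0.5067, 0.1764, 0.1304]
orientation: [180.0, -0.0, -90.0]
force: [0.4, 0.5, -0.4]
opening: 0.0421
gripper_force: 0.0
clock: 17.65
tool_pos: [0.5067, 0.1766, 0.2808]
orientation: [-180.0, 0.1, -90.0]
force: [0.2, -1.0, -0.4]
opening: 0.0433
gripper_force: 0.0
shift [ 0.895 -0.344  0.103] turnz 0.0 rows 6.9
```

```bash

python3 -m inch '.895 -.344 .1 0 0 0;.895 -.344 .1 0 0 0;.895 -.344 .1 0 0 0;.895 -.344 .1 0 0 0;.895 -.344 .1 0 0 0;.895 -.344 .1 0 0 0;.895 -.344 .1 0 0 0;.895 -.344 .1 0 0 0;.895 -.344 .1 0 0 0;.895 -.344 .1 0 0 0' -.4
python3 to.py .610 -.092 .076 -90
python3 - <<'E'
from fit import *
a=snapshot("scene")[:,:,::-1]
cv2.imwrite("pics/s2.png",cv2.resize(a[60:260,230:480],None,fx=3,fy=3,interpolation=cv2.INTER_CUBIC)[:600])
print(proj("scene",[[.506,.176,.171],[.61,-.092,.118]]))
E
```

```text
clock: 18.48
tool_pos: [0.6093, -0.0923, 0.2488]
orientation: [179.8, -0.0, -90.1]
force: [-0.2, 1.1, 0.3]
opening: 0.0613
gripper_force: 0.0
shift [-0.001 -0.002  0.576] turnz -0.0003 rows 4.1
[[354.85719457 117.74464671]
 [338.29940348 216.17060826]]
```

View pics/s2.png

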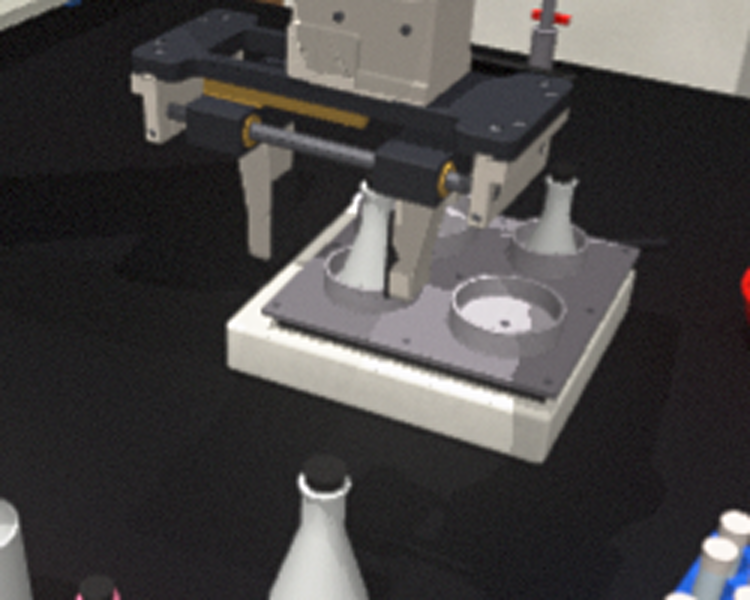

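s stands upright in its cup at crop (370,260), and xs is unchanged. m is next.

```bash

python3 -m inch '-.001 -.002 .2 0 0 0;-.001 -.002 .3 0 0 0;-.001 -.002 .4 0 0 0;-.001 -.002 .5 0 0 0;-.001 -.002 .55 0 0 0;-.001 -.002 .573 0 0 0;-.001 -.002 .573 0 0 0;-.001 -.002 .573 0 0 0'
python3 -m inch '0 0 0 0 0 0;0 0 0 0 0 0;0 0 0 0 0 0;0 0 0 0 0 0;0 0 0 0 0 0;0 0 0 0 0 0' 1
python3 -m inch '0 0 -.05 0 0 0;0 0 -.15 0 0 0;0 0 -.8 0 0 0;0 0 -.8 0 0 0;0 0 -.8 0 0 0;0 0 -.8 0 0 0;0 0 -.8 0 0 0;0 0 -.8 0 0 0;0 0 -.8 0 0 0;0 0 -.8 0 0 0'
python3 to.py .62 .18 .149 -90
```

```text
clock: 19.2
tool_pos: [0.6112, -0.0908, 0.0796]
orientation: [-179.9, -0.0, -89.9]
force: [-0.1, 0.8, 1.5]
opening: 0.0612
gripper_force: 0.0
clock: 19.7
tool_pos: [0.6106, -0.0918, 0.079]
orientation: [-180.0, 0.0, -90.0]
force: [-1.6, -0.2, 2.4]
opening: 0.0278
gripper_force: 30.1
clock: 20.53
tool_pos: [0.61, -0.0916, 0.3178]
orientation: [179.9, 0.0, -90.0]
force: [-0.8, 0.3, -1.2]
opening: 0.0275
gripper_force: 30.0
shift [-0.905 -0.033  0.563] turnz 0.0 rows 7.7
```

```bash

python3 -m inch '-.905 -.033 0 0 0 0;-.905 -.033 0 0 0 0;-.905 -.033 0 0 0 0;-.905 -.033 0 0 0 0;-.905 -.033 0 0 0 0;-.905 -.033 0 0 0 0;-.905 -.033 0 0 0 0;-.905 -.033 0 0 0 0;-.905 -.033 0 0 0 0;-.905 -.033 0 0 0 0'
python3 to.py .62 .18 .152 -90
python3 -m inch '0 0 .1 0 0 0;0 0 .2 0 0 0;0 0 .3 0 0 0;0 0 .4 0 0 0;0 0 .45 0 0 0;0 0 .5 0 0 0;0 0 .52 0 0 0;0 0 .535 0 0 0;0 0 .54 0 0 0;0 0 .54 0 0 0'
python3 to.py .62 .18 .152 -90
```

```text
clock: 21.37
tool_pos: [0.6199, 0.1796, 0.3169]
orientation: [179.8, -0.1, -90.0]
force: [0.6, 0.3, 0.5]
opening: 0.0273
gripper_force: 30.0
shift [-0.001 -0.     0.55 ] turnz 0.0002 rows 4.0
clock: 22.2
tool_pos: [0.6207, 0.1794, 0.1571]
orientation: [-180.0, 0.0, -90.0]
force: [-0.3, -0.3, -0.4]
opening: 0.0274
gripper_force: 30.0
shift [-0.002  0.002  0.017] turnz -0.0001 rows 0.1
```

```bash

python3 -m inch '0 0 .005 0 0 0;0 0 .009 0 0 0;0 0 .012 0 0 0;0 0 .014 0 0 0;0 0 .015 0 0 0;0 0 .015 0 0 0'
python3 -m inch '0 0 0 0 0 0;0 0 0 0 0 0;0 0 0 0 0 0;0 0 0 0 0 0' -.1
python3 -m inch '0 0 -.1 0 0 0;0 0 -.2 0 0 0;0 0 -.5 0 0 0;0 0 -.5 0 0 0;0 0 -.5 0 0 0;0 0 -.5 0 0 0;0 0 -.5 0 0 0'
python3 to.py .5765 -.330 .30 -90
```

```text
clock: 22.7
tool_pos: [0.6204, 0.1798, 0.1522]
orientation: [-180.0, 0.0, -90.0]
force: [0.4, -0.1, -1.0]
opening: 0.0274
gripper_force: 30.0
clock: 23.03
tool_pos: [0.6206, 0.1799, 0.1523]
orientation: [-180.0, 0.0, -90.0]
force: [0.3, -0.5, -0.1]
opening: 0.046
gripper_force: 0.0
clock: 23.62
tool_pos: [0.6205, 0.1799, 0.3028]
orientation: [-179.9, 0.1, -90.0]
force: [-0.7, -0.1, -1.3]
opening: 0.0483
gripper_force: 0.0
shift [1.7   0.147 0.009] turnz 0.0 rows 12.3
```

```bash

python3 -m inch '1 .08 0 0 0 0;1 .08 0 0 0 0;1 .08 0 0 0 0;1 .08 0 0 0 0;1 .08 0 0 0 0;1 .08 0 0 0 0;1 .08 0 0 0 0;1 .08 0 0 0 0;1 .08 0 0 0 0;1 .08 0 0 0 0' -.5
python3 -m inch '.7 .067 0 0 0 0;.7 .067 0 0 0 0;.7 .067 0 0 0 0;.7 .067 0 0 0 0;.7 .067 0 0 0 0;.7 .067 0 0 0 0;.7 .067 0 0 0 0;.7 .067 0 0 0 0;.7 .067 0 0 0 0'
python3 to.py .5765 -.330 .103 -90
python3 - <<'E'
from fit import *
a=snapshot("scene")[:,:,::-1]
cv2.imwrite("pics/s3.png",cv2.resize(a[60:380,140:480],None,fx=1.8,fy=1.8,interpolation=cv2.INTER_CUBIC))
print(fit("scene",prof("flask_l"),masks("scene","flask_l"),(.5765,-.33),0))
E
```

```text
clock: 24.45
tool_pos: [0.5959, -0.1208, 0.3007]
orientation: [179.9, 0.0, -90.1]
force: [0.1, 0.7, 0.6]
opening: 0.0657
gripper_force: 0.0
clock: 25.2
tool_pos: [0.577, -0.3285, 0.3018]
orientation: [180.0, 0.0, -89.9]
force: [0.1, -0.4, -0.0]
opening: 0.0658
gripper_force: 0.0
shift [0.005 0.002 0.663] turnz 0.0006 rows 4.8
(array([ 0.5759, -0.3274]), np.float64(0.97))
```

View pics/s3.png

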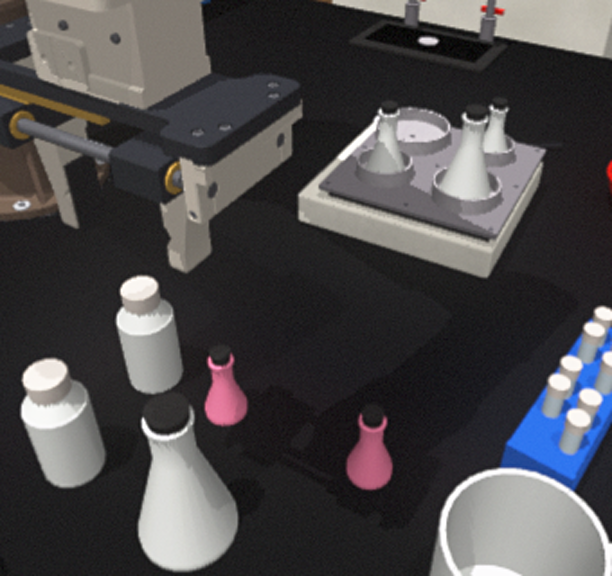

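xs, s and m all stand in their cups (the l cup at (415,130) is empty), and the bottles haven't moved. I'll take l now.

```bash

python3 -m inch '.005 .002 .2 0 0 0;.005 .002 .3 0 0 0;.005 .002 .4 0 0 0;.005 .002 .5 0 0 0;.005 .002 .6 0 0 0;.005 .002 .65 0 0 0;.005 .002 .655 0 0 0;.005 .002 .655 0 0 0;.005 .002 .655 0 0 0'
python3 -m inch '0 0 0 0 0 0;0 0 0 0 0 0;0 0 0 0 0 0;0 0 0 0 0 0;0 0 0 0 0 0;0 0 0 0 0 0' 1
python3 -m inch '0 0 -.03 0 0 0;0 0 -.08 0 0 0;0 0 -.15 0 0 0;0 0 -.25 0 0 0;0 0 -.8 0 0 0;0 0 -.8 0 0 0;0 0 -.8 0 0 0;0 0 -.8 0 0 0;0 0 -.8 0 0 0;0 0 -.8 0 0 0'
python3 to.py .495 .289 .34 -90
```

```text
clock: 26.05
tool_pos: [0.5771, -0.3315, 0.1073]
orientation: [-179.9, -0.1, -89.9]
force: [-0.3, 0.8, -0.2]
opening: 0.0658
gripper_force: 0.0
clock: 26.55
tool_pos: [0.576, -0.3318, 0.1062]
orientation: [-180.0, -0.0, -90.0]
force: [-0.8, -0.2, 2.0]
opening: 0.0357
gripper_force: 30.0
clock: 27.38
tool_pos: [0.5765, -0.3321, 0.3493]
orientation: [-179.7, -0.1, -90.0]
force: [0.2, 0.3, -3.2]
opening: 0.0355
gripper_force: 30.0
shift [-2.07   0.271  0.031] turnz 0.0 rows 15.0
```

```bash

python3 -m inch '-1 .13 0 0 0 0;-1 .13 0 0 0 0;-1 .13 0 0 0 0;-1 .13 0 0 0 0;-1 .13 0 0 0 0;-1 .13 0 0 0 0;-1 .13 0 0 0 0;-1 .13 0 0 0 0;-1 .13 0 0 0 0'
python3 -m inch '-1 .13 0 0 0 0;-1 .13 0 0 0 0;-1 .13 0 0 0 0;-1 .13 0 0 0 0;-1 .13 0 0 0 0;-1 .13 0 0 0 0;-1 .13 0 0 0 0;-1 .13 0 0 0 0;-1 .13 0 0 0 0'
python3 -m inch '-.07 .01 0 0 0 0;-.07 .01 0 0 0 0;-.07 .01 0 0 0 0;-.07 .01 0 0 0 0'
python3 to.py .495 .289 .179 -90
```

```text
clock: 28.13
tool_pos: [0.5356, -0.0287, 0.3445]
orientation: [179.9, 0.0, -89.8]
force: [0.0, -1.2, -2.7]
opening: 0.0354
gripper_force: 30.0
clock: 28.88
tool_pos: [0.4969, 0.2707, 0.3435]
orientation: [179.8, -0.1, -89.8]
force: [-1.0, -0.3, -2.4]
opening: 0.0357
gripper_force: 30.0
clock: 29.22
tool_pos: [0.4947, 0.2881, 0.3449]
orientation: [179.9, -0.1, -90.0]
force: [0.5, -0.3, -2.1]
opening: 0.0356
gripper_force: 30.0
shift [-0.003 -0.001  0.553] turnz -0.0001 rows 4.0
```

```bash

python3 -m inch '-.003 0 .1 0 0 0;-.003 0 .2 0 0 0;-.003 0 .3 0 0 0;-.003 0 .4 0 0 0;-.003 0 .45 0 0 0;-.003 0 .5 0 0 0;-.003 0 .52 0 0 0;-.003 0 .53 0 0 0;-.003 0 .535 0 0 0;-.003 0 .535 0 0 0'
python3 to.py .495 .289 .179 -90
python3 -m inch '0 0 .004 0 0 0;0 0 .008 0 0 0;0 0 .01 0 0 0;0 0 .011 0 0 0;0 0 .011 0 0 0;0 0 .011 0 0 0'
python3 to.py .495 .289 .179 -90
```

```text
clock: 30.05
tool_pos: [0.4979, 0.2934, 0.1904]
orientation: [-179.5, 0.5, -89.9]
force: [-6.4, 9.5, 21.7]
opening: 0.0356
gripper_force: 30.0
shift [0.015 0.01  0.038] turnz 0.0005 rows 0.3
clock: 30.55
tool_pos: [0.499, 0.2951, 0.1893]
orientation: [-179.3, 0.7, -89.9]
force: [-7.8, 11.1, 30.3]
opening: 0.0359
gripper_force: 30.1
shift [0.02  0.013 0.034] turnz 0.0007 rows 0.3
```

```bash

python3 -m inch '0 0 -.05 0 0 0;0 0 -.1 0 0 0;0 0 -.15 0 0 0;0 0 -.15 0 0 0;0 0 -.15 0 0 0'
python3 - <<'E'
from fit import *
a=snapshot("scene")[:,:,::-1]
cv2.imwrite("pics/s4.png",cv2.resize(a[20:220,280:480],None,fx=3,fy=3,interpolation=cv2.INTER_CUBIC))
b=snapshot("top")[:,:,::-1]
cv2.imwrite("pics/t4.png",cv2.resize(b[80:300,60:320],None,fx=2.5,fy=2.5,interpolation=cv2.INTER_CUBIC))
print(proj("scene",[[.495,.289,.073],[.611,.298,.153],[.506,.176,.171],[.62,.18,.191]]))
E
```

```text
clock: 30.97
tool_pos: [0.4951, 0.2895, 0.2275]
orientation: [-179.9, 0.1, -90.0]
force: [0.7, -0.4, -2.1]
opening: 0.0355
gripper_force: 30.0
[[368.02503315 135.3994394 ]
 [416.54510245 115.73067535]
 [354.85719457 117.74464671]
 [404.74654283 120.55745009]]
```

View pics/s4.png

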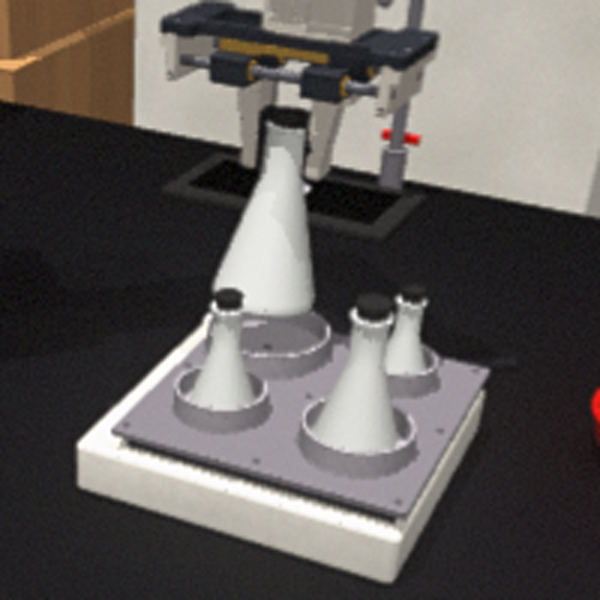

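View pics/t4.png

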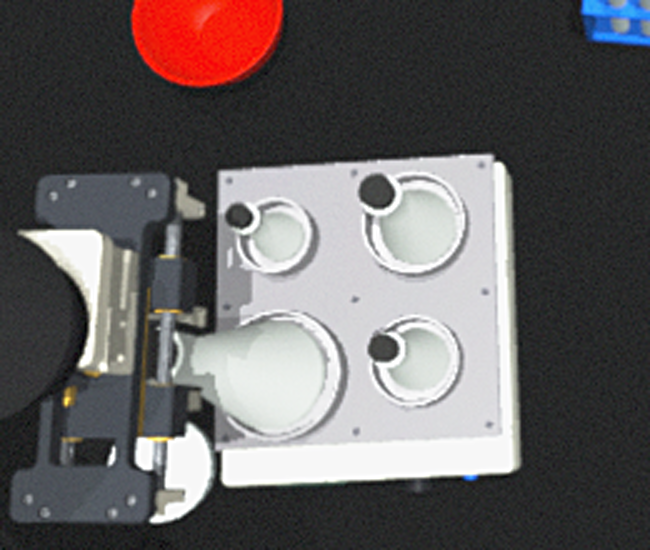

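The flask has swung in the pads and hangs tilted: its base is left of the neck, towards -y. I'll measure the tilt.

```bash
cat >tilt.py <<'E'
from fit import *
import sys
def silt(c,pr,piv,hg,rv):
    a=np.linspace(0,2*np.pi,40);m=np.zeros((1600,2560),np.uint8);R=cv2.Rodrigues(np.array(rv,float))[0]
    for (z1,r1),(z2,r2) in zip(pr[:-1],pr[1:]):
        P=np.r_[np.c_[r1*np.cos(a),r1*np.sin(a),a*0+z1-hg],np.c_[r2*np.cos(a),r2*np.sin(a),a*0+z2-hg]]@R.T+piv
        cv2.fillConvexPoly(m,cv2.convexHull(np.round(proj(c,P)*4+1.5).astype(np.int32)),1)
    return cv2.resize(m.astype(np.float32),(640,400),interpolation=cv2.INTER_AREA)
o=get_obs();p=o["tool_pos"];pr=prof("flask_l");tot={}
z=float(sys.argv[1]) if len(sys.argv)>1 else p[2]+.019
iou=lambda s,m:np.minimum(s,m).sum()/np.maximum(s,m).sum()
for c in("scene","top"):
    snapshot(c);s0=silt(c,pr,[p[0],p[1],z],.125,[0,0,0])
    tot[c]=max((d["pixels"].astype(np.float32) for d in masks(c,"flask_l")),key=lambda m:iou(s0,m))
    print(c,round(iou(s0,tot[c]),2))
    tot[c]=cv2.erode(tot[c],np.ones((1,1)))
for cs in(["scene"],["scene","top"]):
    f=lambda q:-sum(iou(silt(c,pr,[p[0],p[1]+q[2],z+q[3]],.125,[q[0],q[1],0]),tot[c]) for c in cs)
    r=minimize(f,[0,0,0,0],method="Nelder-Mead",options=dict(initial_simplex=np.array([[0,0,0,0],[.15,0,0,0],[0,.1,0,0],[0,0,.006,0],[0,0,0,.006]]),maxiter=200,xatol=1e-4,fatol=1e-4))
    q=r.x;b=cv2.Rodrigues(np.array([q[0],q[1],0]))[0]@[0,0,-.125]+[p[0],p[1]+q[2],z+q[3]]
    print(cs,"tilt deg x,y",np.degrees(q[:2]).round(1),"dy,dz",q[2:].round(4),"base",b.round(4),"iou",round(-r.fun/len(cs),3))
E
python3 tilt.py
```

```text
scene 0.84
top 0.74
['scene'] tilt deg x,y [-4.4  2. ] dy,dz [0.0031 0.0039] base [0.49   0.2828 0.1243] iou 0.917
['scene', 'top'] tilt deg x,y [-6.   1.1] dy,dz [-0.0001  0.0029] base [0.4921 0.2761 0.1235] iou 0.864
```

```bash

python3 -m inch '0 0 0 0 -.015 0;0 0 0 0 -.03 0;0 0 0 0 -.03 0;0 0 0 0 -.03 0;0 0 0 0 -.03 0'
python3 tilt.py
python3 - <<'E'
from h import *
a=snapshot("scene")[:,:,::-1]
cv2.imwrite("pics/s5.png",cv2.resize(a[20:220,280:480],None,fx=3,fy=3,interpolation=cv2.INTER_CUBIC))
E
```

```text
clock: 31.68
tool_pos: [0.4948, 0.2899, 0.2267]
orientation: [180.0, 5.3, -90.0]
force: [0.3, 0.2, -1.0]
opening: 0.0354
gripper_force: 30.0
scene 0.88
top 0.73
['scene'] tilt deg x,y [1.1 1.6] dy,dz [0.0015 0.0009] base [0.4913 0.2938 0.1217] iou 0.915
['scene', 'top'] tilt deg x,y [-0.9  1.2] dy,dz [-0.0009  0.0016] base [0.4922 0.2871 0.1223] iou 0.835
```

View pics/s5.png

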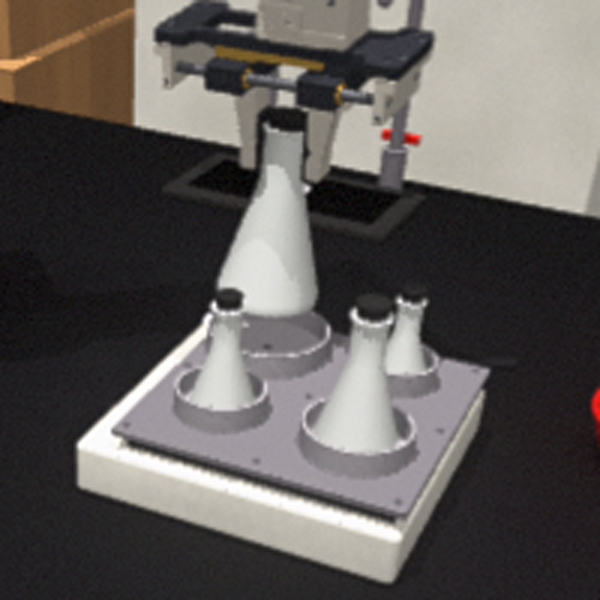

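It's nearly upright now and over the cup. I'll lower it carefully along world z.

```bash

python3 -m inch '.005 -.01 .03 0 0 0;.008 -.01 .06 0 0 0;.011 -.01 .09 0 0 0;.014 -.01 .11 0 0 0;.015 -.01 .123 0 0 0;.015 -.01 .123 0 0 0;.015 -.01 .123 0 0 0'
python3 tilt.py
```

```text
clock: 32.52
tool_pos: [0.4977, 0.2891, 0.1894]
orientation: [180.0, 5.4, -90.0]
force: [-0.2, 0.7, -1.2]
opening: 0.0357
gripper_force: 30.0
scene 0.85
top 0.75
['scene'] tilt deg x,y [2.1 1.5] dy,dz [0.0006 0.0021] base [0.4943 0.2942 0.0857] iou 0.876
['scene', 'top'] tilt deg x,y [0.7 0.5] dy,dz [-0.004   0.0032] base [0.4966 0.2865 0.0867] iou 0.816
```

```bash

python3 -m inch '.001 0 .01 0 0 0;.002 0 .018 0 0 0;.003 0 .024 0 0 0;.003 0 .028 0 0 0;.003 0 .028 0 0 0'
python3 -m inch '0 0 .004 0 0 0;0 0 .007 0 0 0;0 0 .007 0 0 0;0 0 .007 0 0 0'
```

```text
clock: 33.13
tool_pos: [0.4975, 0.2889, 0.1808]
orientation: [180.0, 5.4, -90.0]
force: [-0.1, 0.5, -1.5]
opening: 0.0357
gripper_force: 30.0
clock: 33.47
tool_pos: [0.4977, 0.2893, 0.1792]
orientation: [180.0, 5.4, -90.0]
force: [-0.1, -1.0, -1.2]
opening: 0.0354
gripper_force: 30.0
```

```bash

python3 -m inch '0 0 .003 0 0 0;0 0 .006 0 0 0;0 0 .006 0 0 0;0 0 .006 0 0 0' | grep -E 'pos|force'
python3 -m inch '0 0 .003 0 0 0;0 0 .003 0 0 0;0 0 .003 0 0 0'| grep -E 'pos|force'
```

```text
tool_pos: [0.4982, 0.2895, 0.1788]
force: [-2.5, -1.7, 7.5]
gripper_force: 30.0
tool_pos: [0.4984, 0.2896, 0.1788]
force: [-4.7, -3.4, 12.8]
gripper_force: 30.0
```

It touches the floor at the expected height. Release, then rise along world z.

```bash

python3 -m inch '0 0 0 0 0 0;0 0 0 0 0 0;0 0 0 0 0 0;0 0 0 0 0 0;0 0 0 0 0 0' -.4
python3 -m inch '-.01 0 -.1 0 0 0;-.02 0 -.2 0 0 0;-.05 0 -.5 0 0 0;-.05 0 -.5 0 0 0;-.05 0 -.5 0 0 0;-.05 0 -.5 0 0 0;-.05 0 -.5 0 0 0;-.05 0 -.5 0 0 0'
python3 -m inch '1 0 0 0 0 0;1 0 0 0 0 0;1 0 0 0 0 0;1 0 0 0 0 0;1 0 0 0 0 0;1 0 0 0 0 0;1 0 0 0 0 0;1 0 0 0 0 0;1 0 0 0 0 0'
python3 - <<'E'
from fit import *
a=snapshot("scene")[:,:,::-1];b=snapshot("top")[:,:,::-1]
A=cv2.resize(a[60:220,310:460],None,fx=2.6,fy=2.6,interpolation=cv2.INTER_CUBIC)
B=cv2.resize(b[120:280,120:273],None,fx=2.6,fy=2.6,interpolation=cv2.INTER_CUBIC)
cv2.imwrite("pics/e.png",np.hstack([A,B]))
for n,xy in dict(flask_xs=(.611,.298),flask_s=(.506,.176),flask_m=(.62,.18),flask_l=(.495,.289)).items():
  for c in("scene","top"):print(n,c,fit(c,prof(n),masks(c,n),xy,.073))
E
```

```text
clock: 34.47
tool_pos: [0.4977, 0.2895, 0.1763]
orientation: [180.0, 5.4, -90.0]
force: [-0.2, -0.1, -0.5]
opening: 0.0599
gripper_force: 0.0
clock: 35.13
tool_pos: [0.4972, 0.2901, 0.3259]
orientation: [179.9, 5.3, -90.0]
force: [0.5, -0.0, -0.4]
opening: 0.0613
gripper_force: 0.0
clock: 35.88
tool_pos: [0.4969, -0.0111, 0.2972]
orientation: [179.8, 5.3, -90.2]
force: [1.0, 0.1, 0.2]
opening: 0.0615
gripper_force: 0.0
flask_xs scene (array([0.6061, 0.3232]), np.float64(0.76))
flask_xs top None
flask_s scene (array([0.5016, 0.1935]), np.float64(0.86))
flask_s top None
flask_m scene (array([0.6141, 0.1968]), np.float64(0.9))
flask_m top None
flask_l scene (array([0.4863, 0.3077]), np.float64(0.79))
flask_l top None
```

View pics/e.png

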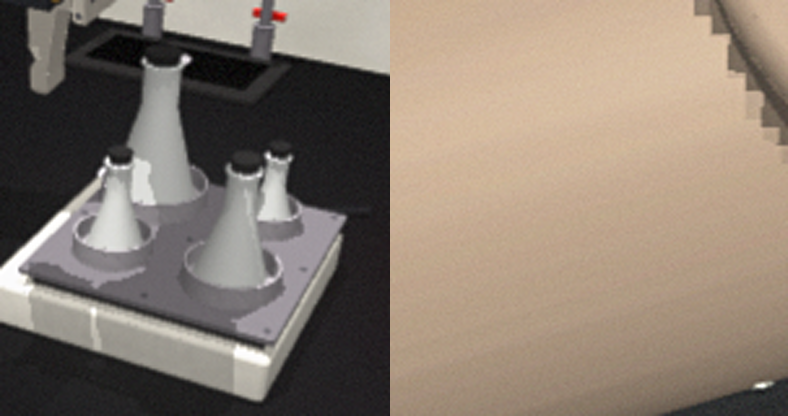

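All four flasks stand upright in their cups in the scene view, with l at (160,130). The arm blocks the top camera, so I'll move it away and measure from the top.

```bash

python3 -m inch '1 0 -.1 0 0 0;1 0 -.1 0 0 0;1 0 -.1 0 0 0;1 0 -.1 0 0 0;1 0 -.1 0 0 0;1 0 -.1 0 0 0;1 0 -.1 0 0 0;1 0 -.1 0 0 0;1 0 -.1 0 0 0' | grep pos
python3 - <<'E'
from fit import *
b=snapshot("top")[:,:,::-1]
cv2.imwrite("pics/f.png",cv2.resize(b[110:290,100:290],None,fx=3,fy=3,interpolation=cv2.INTER_CUBIC))
for n,xy in dict(flask_xs=(.611,.298),flask_s=(.506,.176),flask_m=(.62,.18),flask_l=(.495,.289)).items():
  t=F[n][4]/1000+.083
  print(n,fit("top",prof(n),masks("top",n),xy,.073),"stopper crop px",((proj("top",[*xy,t])[0]-[100,110])*3).round(),"per 10mm",(3*(proj("top",[xy[0]+.01,xy[1],t])-proj("top",[*xy,t]))[0]).round(1))
E
```

```text
tool_pos: [0.4975, -0.3125, 0.2995]
flask_xs (array([0.6136, 0.2987]), np.float64(0.94)) stopper crop px [163. 169.] per 10mm [  0.9 -15.3]
flask_s (array([0.5076, 0.1763]), np.float64(0.95)) stopper crop px [337. 329.] per 10mm [  0.5 -16.6]
flask_m (array([0.6185, 0.1771]), np.float64(0.95)) stopper crop px [327. 136.] per 10mm [  0.6 -16.2]
flask_l (array([0.4947, 0.2847]), np.float64(0.96)) stopper crop px [109. 342.] per 10mm [  1.  -17.9]
```

View pics/f.png

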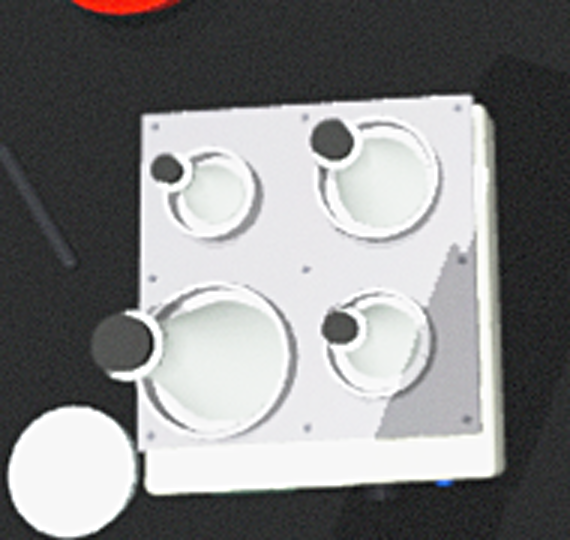

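All the flasks fit as upright within 5 mm of their cup centres, and the arm is clear. In the top view the stoppers are at (167,168), (333,141), (341,327) and (122,344), matching the predictions. I'm handing the job in.

```bash
python3 -c "
from plant import *
print(close_job())"
```

```text
the job is handed in; nothing more can be done
None
```

The job is handed in: by the last pictures, all four flasks stand upright in their own holders, about 5 mm or less off centre. The two bottles stood in place when last seen, just before the largest flask was picked. The hand-in gave no verdict.

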